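# Fit the blue heel post into the lasting jack

## Robot

A 7-joint arm with a two-finger parallel gripper is mounted at the origin on a cart in front of the work surface, level with it; the furniture and walls round the work are solid. World frame = base frame: x ahead of the robot, y to its left, z up, the work surface at z = 0. Lengths are in m, angles in rad, forces in N, time in s.
With the tool pointing down it reaches from about 0.425 to 0.875 m from the base axis. Payload 9.9 kg.
Tool frame: the origin (TCP) lies between the finger pads; the fingertips stand 17 mm ahead of it and the grasp point (between the pads) lies 2 mm behind it; z points along the fingers, x is the direction in which the jaws open and shut, and the axes are right-handed (so a half turn about z gives the same grasp; the last joint's range is limited). The gripper opens to 85 mm and grips with 20 to 120 N. Pads are 22 mm wide; open, the fingers measure 114 mm over their backs; the gripper's body (76 mm by 85 mm) begins 54 mm behind the grasp point. The pads swing forward as they close: fully open they stand 13 mm farther back than shut.
Start: joints at [-1.256, 0.576, 0.025, 1.437, -0.015, 1.129, -0.057], TCP at [0.262, 0.622, 0.221] pointing down, gripper open.
Joint ranges: [-2.76, 2.76], [-0.34, 2.15], [-1.52, 1.57], [0.19, 2.46], [-1.09, 4.23], [0.17, 1.99], [-2.82, 2.82]. Speed limits (rad/s): [2.22, 2.22, 3.01, 3.01, 3.14, 3.14, 3.14].

## Interface

Orientations are given as [roll, pitch, yaw] about the fixed x, y, z axes, in that order (R = Rz(yaw) Ry(pitch) Rx(roll)).
In Python, from cell import bot gives the robot as it stands.
- The arm moves only by the tool jog_arm, never from a script. Its arguments are lists of equal length, an entry for each row: "claw": the finger opening in mm, from 0 to 85.4; "xyz": the shift along the tool's x, y, z in mm, a list of three; "twist": the turn, a rotation vector about the tool's x, y, z in rad, a list of three. In form: {"claw": [claw, ...], "xyz": [[x, y, z], ...], "twist": [[rx, ry, rz], ...]}. A call has 1 to 8 rows; each row is the pose to reach, as a shift and turn from the pose measured when the call began, along the tool's axes at that moment; what a row does not reach only later rows make up. A row lasts 1/12 s, in which the tool goes at most 41.7 mm and 7.16 degrees, less where a joint would pass 70% of its speed; a pose out of reach is approached as far as the arm can. A call with a gripper value outside its range is refused whole. The fingers move at their own pace and stop on an object; "newtons" is the grip in N (left out, the last holds). Time passes only in rows, so rows that repeat a pose let the fingers close. It gives the time, the measured TCP pose, the force and the opening at its end, in the units of the state.
- bot.get_obs(): the state, without advancing time (a new reading comes with each control period).
- bot.capture(name): name is "scene" or "top" or "wrist"; returns the picture (384x512x3 uint8, blue, green, red); there is no depth.
- bot.camera_model(name): a dict with "K" (3x3 intrinsics, pixels), "distortion" ([k1, k2, p1, p2, k3] as OpenCV has them; the pictures are not rectified), "R" (3x3) and "t" (3): a world point X has camera coordinates R X + t; the wrist camera has in their place "mount" (4x4, takes a point from camera to tool coordinates, whose origin is the TCP and whose axes are the tool frame's). Camera axes: x right, y down, z forward; pixel columns grow to the right and rows downward; lengths in m; the calibration is good to about 2 mm. A picture is of the moment at which its call begins: read the wrist's pose just before it. camera_model takes no time and is no camera call.
- bot.sign_off(): hands the job in, once; it reports no verdict.
The state is a dict: "clock": time; "joint_positions": joint angles; "qd": joint speeds; "tau": joint torques, N m; "tcp_pos": TCP position; "tool_rot": TCP orientation; "force": force on the tool from outside, world axes, zero at the start; "ft_torque": the same for the moment, N m; "grip_width": opening from 0.0 (shut) to 1.0 (fully open).
Only numpy, scipy, OpenCV 4.12 (cv2) and the standard library are available. Lean on these libraries where they do the work, as an engineer would, in place of code of your own. Each camera call takes 0.05 s, during which the arm holds its last target.

## Task

Take the post with the blue head from the wooden rack and fit it into the green lasting jack: pin down the bore, fully home with the head's shoulder resting on the jack, and the head lying along the gap between the two steel cheeks. The cheeks leave no room for fingers at the broad faces, by which it comes out of the rack, so first stand it upright on the bench, let go and take it again by the ends of its head. Leave the red post in its bay and everything else on the bench where it is.

Things in the scene. Friction and masses are not known exactly. Their poses are not given: they have to be found in the camera images.
- blue_post_head (a point): Post with the BLUE head, to be fitted; 105 mm tall, upright in either bay of the rack: a round steel pin, 32 mm dia, 50 mm long, flat square-edged end; above it an oblong head 28 (x) x 52 (y) x 55 mm tall, black rubber top. Point: centre of the head, 77.5 mm above the pin's end, 27.5 above the head's shoulder; z up. 0.15-0.31 kg. Stands by itself on its pin.
- red_post_head (a point): Post with the RED head, 105 mm tall, same shape and size as the blue one, upright in the other bay of the rack, where it stays. Point: centre of its head, 77.5 mm above the pin's end.
- rack: Fixed wooden rack, left or right on the bench; origin under its centre. Block 64 (x) x 166 (y) x 40 mm high, holes 38 mm dia, 30 deep at y = -39 and +39 hold the pins loosely, heads long along y. Partitions at y = -78, 0, +78 (10 mm thick, 56 wide) rise to 115 mm, level with the heads' tops, 8 mm from their ends: fingers fit only at the broad (x) faces.
- jack_bore (a point): Centre of the mouth of the jack's blind bore (33.6 mm dia, 56 mm deep, no chamfer), 60 mm above the bench, on the flat top of the jack's block; z up out of the bore, y along the gap between the cheeks. With the pin's end on the mouth the head's shoulder is 3 mm above the cheeks.
- jack: Fixed green lasting jack on the other side from the rack; origin under its centre, axes as its bore. Block 70 (x) x 94 (y) x 60 mm high, 12 mm high feet to x = +-55. Two steel cheeks, 12 mm thick, 42 long (y), at x = +-17 to +-29, rise 47 mm above the block. The head goes in the 34 mm gap, long side along y; seated, its ends reach 5 mm past the cheeks, its top 8 mm over them.
- thinner_bottle_mid (a point): Bystander, loose: white squeeze bottle with a red nozzle, 53 dia x 140 mm tall. The point is its centre, 70 mm above its underside.
- thread_cone_mid (a point): Bystander, loose: cone of black thread, 54 dia x 100 mm tall. The point is its centre, 50 mm above its underside.
- glue_cup_mid (a point): Bystander, loose: cream cup of paste, 64 dia x 32 mm tall. The point is its centre, 16 mm above its underside.
- rub_block_mid (a point): Bystander, loose: tan rubbing block, 45 x 70 x 32 mm. The point is its centre, 16 mm above its underside.
- shoe_last_mid (a point): Bystander, lies fast on the bench: green shoe last, 249 x 70 x 70 mm, long along its x. The point is its centre, 35 mm above its underside.
- hammer_mid (a point): Bystander, lies fast on the bench: hammer with a wooden handle, lying, 96 x 248 x 33 mm, long along its y. The point is its centre, 16 mm above its underside.

How it is judged:
On the way:
1. the blue post stands upright on the bench, released (height (world z) of blue_post_head between 0.073 and 0.082 m and angle between blue_post_head's own z axis and vertical below 0.06 rad and contact force between the fingers and blue_post below 0.1 N), for 0.2 s.
At the end, for the whole second after the job is handed in: The blue post is in the jack's bore: head centre within 4 mm of the bore's axis sideways and within 3 mm of 27.5 mm above the mouth (shoulder on the jack), upright within 0.05 rad, its head's long side along the cheeks within 0.2 rad, at rest (horizontal distance between blue_post_head and jack_bore below 0.004 m and z of blue_post_head in the frame of jack_bore between 0.022 and 0.0305 m and angle between blue_post_head's own z axis and vertical below 0.05 rad and angle between the y axis of blue_post_head and the y axis of jack_bore, either way round below 0.2 rad and linear speed of blue_post below 0.02 m/s); the robot touches nothing.
It fails at once if the red post is moved more than 15 mm or tipped (distance of red_post_head from where it was at the start of the episode above 0.015 m or angle between red_post_head's own z axis and vertical above 0.15 rad).
It fails at once if the bottle, thread cone, cup or rubbing block is pushed more than 30 mm or knocked over (distance of any of thinner_bottle_mid, thread_cone_mid, glue_cup_mid, rub_block_mid from where it was at the start of the episode above 0.03 m or angle between any of thinner_bottle_mid, thread_cone_mid, glue_cup_mid, rub_block_mid's own z axis and vertical above 0.3 rad).
It fails at once if the blue post is dropped or knocked over (angle between blue_post_head's own z axis and vertical above 0.6 rad).
It also fails if it takes over 61 s, if anything falls off the work surface, if the arm or the gripper's body presses on something with over 40 N, if the wrist force passes 120 N, or if a joint passes its speed limit or range.

## Working session

There is one attempt and no reset: what is moved stays moved. The work goes in short steps, Python scripts to look and compute and a tool call to move; the robot and the scene stay as the last step left them, time stands still between calls to the robot, and variables do not carry over. Pictures are saved under pics/ and viewed, and the job is handed in when it is done.

Besides the shell and the picture viewer there is one more tool, called as a command line: name --argument value ..., lists and objects as JSON in quotes. jog_arm: Moves the arm, as the interface text tells. Its arguments: {"type":"object","properties":{"claw":{"type":"array","items":{"type":"number"}},"xyz":{"type":"array","items":{"type":"array","items":{"type":"number"}}},"twist":{"type":"array","items":{"type":"array","items":{"type":"number"}}},"newtons":{"type":"number"}},"required":["claw","xyz","twist"]}

```bash
ls; mkdir -p pics; python3 - <<'E'
from cell import bot
import cv2
print(bot.get_obs())
for n in ["scene","top","wrist"]:
    im=bot.capture(n); cv2.imwrite(f"pics/{n}0.png",im)
    m=bot.camera_model(n); print(n,{k:(v.tolist() if hasattr(v,'tolist') else v) for k,v in m.items()})
E
```

```text
pics
{'clock': 0.0, 'joint_positions': array([-1.2558195 ,  0.57653079,  0.02480382,  1.43791992, -0.01498935,
        1.1289879 , -0.05651198]), 'qd': array([ 6.65610790e-04,  1.06815984e-03, -7.24433989e-04,  2.46585879e-03,
       -9.76807644e-04, -1.20706904e-03, -2.16761357e-05]), 'tau': array([-3.60372069e-04, -7.65738773e+01,  2.24970929e+00, -2.85970724e+01,
        1.51879824e-02,  1.23374944e-02,  1.69359097e-06]), 'tcp_pos': array([0.26189016, 0.62161057, 0.21993845]), 'tool_rot': array([3.14151800e+00, 1.66038533e-03, 1.17207973e+00]), 'force': array([-0.31891743,  0.23272636, -0.31414867]), 'ft_torque': array([-0.00885206,  0.02917881, -0.07512901]), 'grip_width': 1.0054159982389237}
scene {'K': [[429.7336423325442, 0.0, 256.52744609534915], [0.0, 429.7336423325442, 189.23588304547548], [0.0, 0.0, 1.0]], 'distortion': [-0.13609252032746472, 0.0, 0.0, 0.0, 0.0], 'R': [[0.6096388732859551, -0.7926753391947966, 0.002500162203702168], [-0.5400741961420812, -0.4176703740323034, -0.7306649856926225], [0.5802243590544225, 0.44409150553475985, -0.6827315928472585]], 't': [-0.305
[... 299 characters left out ...]
4478192315], [-0.976536362930148, -0.04315615978679268, -0.21098406989063123], [0.21080386688380295, 0.008736572685826583, -0.9774893360055347]], 't': [8.238302637402075e-05, 0.5392672297508813, 1.1928289059349837]}
wrist {'K': [[267.58404930507095, 0.0, 257.0271868534665], [0.0, 267.58404930507095, 192.43315245050528], [0.0, 0.0, 1.0]], 'distortion': [0.019278282679206574, 0.0, 0.0, 0.0, 0.0], 'mount': [[0.9999999265598941, -0.00016102122785561677, 0.0003477820708285155, -0.000580617930385996], [4.0152877627395464e-05, 0.946480424226127, 0.32276121970347615, -0.08452450023683956], [-0.0003811403298368629, -0.3227611820354073, 0.9464803611819708, -0.15304900223751206], [0.0, 0.0, 0.0, 1.0]]}
```

View pics/scene0.png

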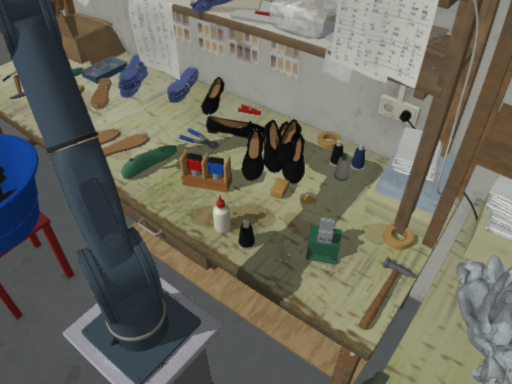

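View pics/top0.png

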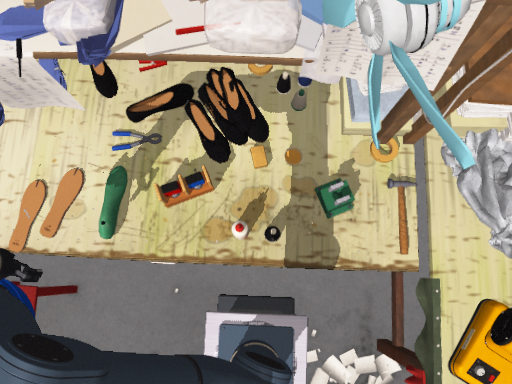

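View pics/wrist0.png

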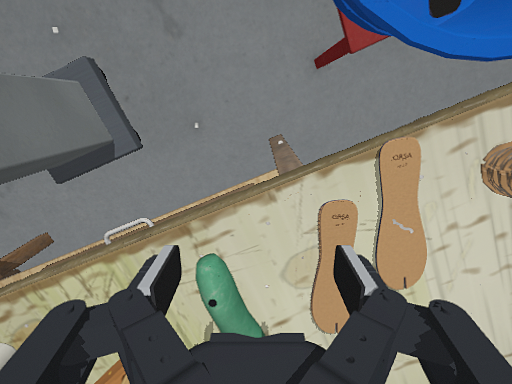

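The scene view shows the rack at about (207,168), red post on the left and blue on the right, with the jack at (323,240). In the top view the rack is at (186,186) and the jack at (335,197). The wrist view only shows bench, soles and the last. I'll zoom in and measure.

```bash
cat > h.py <<'E'
import numpy as np, cv2
from cell import bot
from scipy.spatial.transform import Rotation as Ro
def cam(n,obs=None):
    m=bot.camera_model(n);K=np.array(m['K']);d=np.array(m['distortion'])
    if n=='wrist':
        M=np.array(m['mount']);R=Ro.from_euler('xyz',obs['tool_rot']).as_matrix()
        Rc=R@M[:3,:3]; c=R@M[:3,3]+obs['tcp_pos']   # cam->world
    else:
        Rc=np.array(m['R']).T; c=-Rc@np.array(m['t'])
    return K,d,Rc,c
def rays(C,px):
    K,d,Rc,c=C
    p=cv2.undistortPoints(np.array(px,float).reshape(-1,1,2),K,d).reshape(-1,2)
    return np.c_[p,np.ones(len(p))]@Rc.T,c
def plane(C,px,z):
    v,c=rays(C,px); return c+v*((z-c[2])/v[:,2])[:,None]
def proj(C,X):
    K,d,Rc,c=C
    R=Rc.T;return cv2.projectPoints(np.array(X,float).reshape(-1,1,3),cv2.Rodrigues(R)[0],-R@c,K,d)[0].reshape(-1,2)
def tri(C1,p1,C2,p2):
    v1,c1=rays(C1,[p1]);v2,c2=rays(C2,[p2]);v1=v1[0]/np.linalg.norm(v1);v2=v2[0]/np.linalg.norm(v2)
    s=np.linalg.lstsq(np.c_[v1,-v2],c2-c1,rcond=None)[0];a=c1+s[0]*v1;b=c2+s[1]*v2
    return (a+b)/2,np.linalg.norm(a-b)
E
python3 - <<'E'
import cv2
t=cv2.imread('pics/top0.png');s=cv2.imread('pics/scene0.png')
cv2.imwrite('pics/c1.png',cv2.resize(t[135:255,140:300],None,fx=5,fy=5,interpolation=cv2.INTER_CUBIC))
cv2.imwrite('pics/c2.png',cv2.resize(t[160:230,300:400],None,fx=7,fy=7,interpolation=cv2.INTER_CUBIC))
cv2.imwrite('pics/c3.png',cv2.resize(s[140:270,170:350],None,fx=4.4,fy=4.4,interpolation=cv2.INTER_CUBIC))
E
```

```text
(no output)
```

View pics/c1.png

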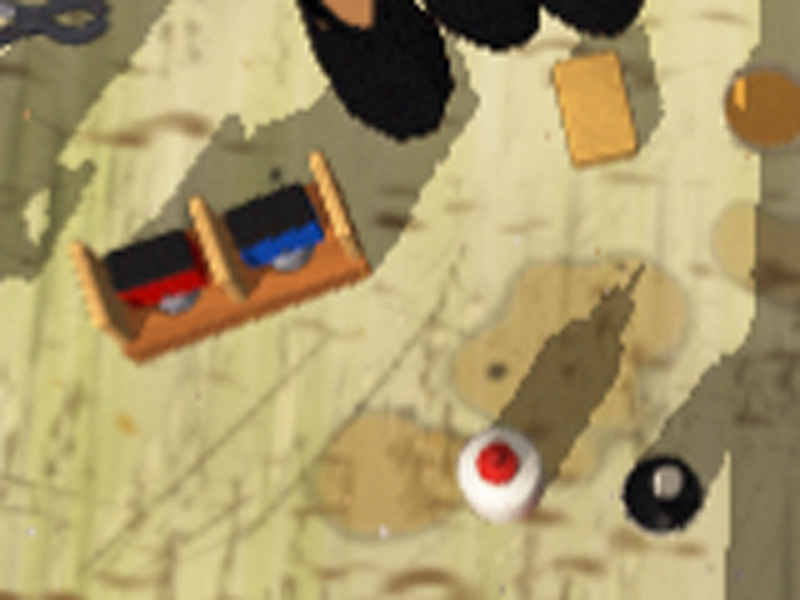

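View pics/c2.png

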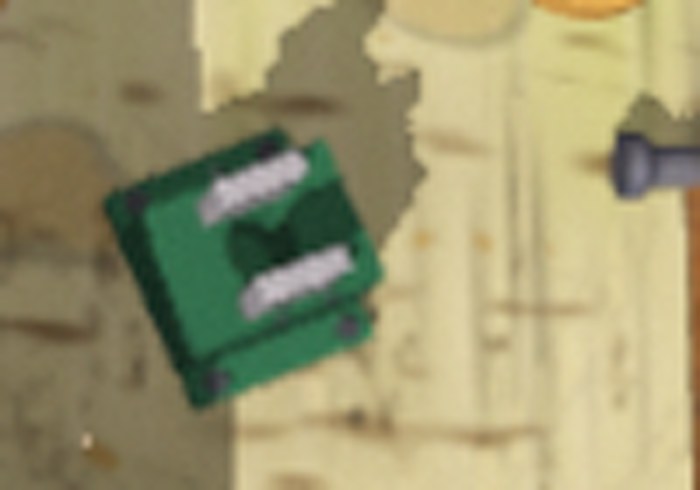

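View pics/c3.png

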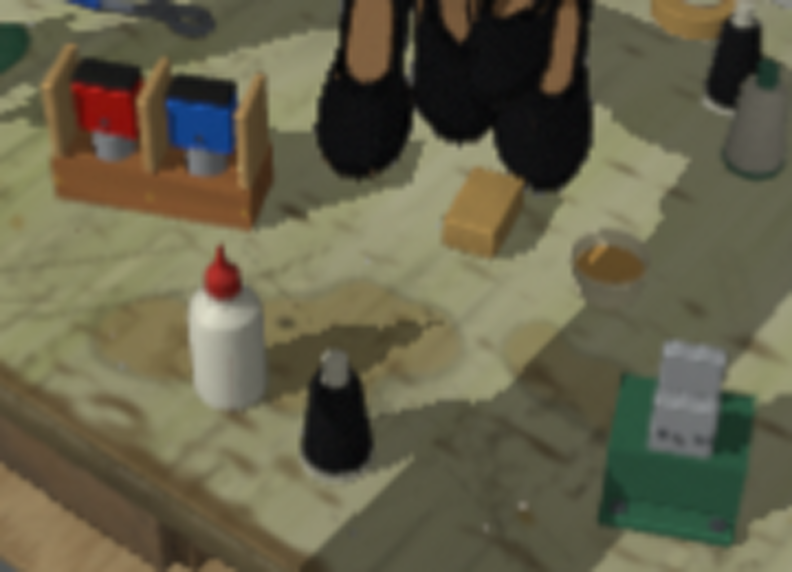

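```bash
python3 - <<'E'
from h import *
np.set_printoptions(precision=4,suppress=True)
T=cam('top');S=cam('scene')
f=lambda l,k,o:[((x+.5)/k-.5+o[0],(y+.5)/k-.5+o[1]) for x,y in l]
c1=lambda l:f(l,5,(140,135));c2=lambda l:f(l,7,(300,160));c3=lambda l:f(l,4.4,(170,140))
print('blue top ctr',plane(T,c1([(265,210)]),.115)); 
e=plane(T,c1([(135,362),(370,270)]),0.0);d=e[1]-e[0];print('rack front edge',e,np.hypot(*d[:2]),np.arctan2(d[1],d[0]))
print('partition tops',plane(T,c1([(80,245),(197,200),(317,155)]),.115))
q=plane(T,c2([(143,205),(322,140),(383,275),(200,358)]),.06);print('jack block',q,q.mean(0),[np.linalg.norm(q[i]-q[i-1]) for i in range(4)])
q=plane(T,c2([(212,195),(302,155),(248,293),(350,250)]),.107);print('cheeks',q,q.mean(0),q[1]-q[0],q[3]-q[2])
print('bottle',plane(T,c1([(498,465)]),.13),'cone',plane(T,c1([(667,485)]),.1),'block',plane(T,c1([(596,108)]),.032),'cup',plane(T,c1([(765,107)]),.032))
print('tri blue',tri(T,c1([(262,238)])[0],S,c3([(203,105)])[0]))
E
```

```text
blue top ctr [[0.5539 0.2133 0.115 ]]
rack front edge [[0.4747 0.3114 0.    ]
 [0.5436 0.16   0.    ]] 0.16635044960035625 -1.1438020477151847
partition tops [[0.5272 0.3249 0.115 ]
 [0.5584 0.2555 0.115 ]
 [0.59   0.1841 0.115 ]]
jack block [[ 0.545  -0.184   0.06  ]
 [ 0.579  -0.2658  0.06  ]
 [ 0.5175 -0.2934  0.06  ]
 [ 0.476  -0.2103  0.06  ]] [ 0.5294 -0.2384  0.06  ] [np.float64(0.0738891931395985), np.float64(0.08864695336099672), np.float64(0.06744216707181996), np.float64(0.09283684957217847)]
cheeks [[ 0.5404 -0.2066  0.107 ]
 [ 0.5601 -0.2462  0.107 ]
 [ 0.4976 -0.2224  0.107 ]
 [ 0.5186 -0.2671  0.107 ]] [ 0.5292 -0.2356  0.107 ] [ 0.0197 -0.0396  0.    ] [ 0.0209 -0.0447  0.    ]
bottle [[0.4032 0.0626 0.13  ]] cone [[ 0.399  -0.0378  0.1   ]] block [[0.6525 0.0145 0.032 ]] cup [[ 0.6582 -0.0969  0.032 ]]
tri blue (array([0.5431, 0.2133, 0.0999]), np.float64(0.009075081902825525))
```

Rough positions agree with the given sizes: the rack front edge measures 166 mm and the jack block about 92 x 70 mm. The rack's long axis lies near -1.14 rad and the blue top is near (0.553, 0.213). Next I'll move above it for a wrist view.

```bash
cat >> h.py <<'E'
def go(pos,yaw):
    o=bot.get_obs();R=Ro.from_euler('xyz',o['tool_rot'])
    Rt=Ro.from_euler('xyz',[np.pi,0,yaw])
    d=R.inv().apply(np.array(pos)-o['tcp_pos'])*1000
    r=(R.inv()*Rt).as_rotvec()
    print('clock',round(o['clock'],2),'tcp',o['tcp_pos'].round(4),'rpy',o['tool_rot'].round(4),'F',o['force'].round(1),'w',round(o['grip_width'],3),'SHIFT',d.round(1),'TWIST',r.round(4))
E
python3 -c "
from h import *
go([.553,.213,.25],.427)"
```

```text
clock 0.15 tcp [0.262  0.6217 0.2202] rpy [3.1415e+00 1.2000e-03 1.1720e+00] F [ 0.2 -1.3  0.6] w 1.004 SHIFT [-263.7  426.9  -29.5] TWIST [5.00e-04 1.10e-03 7.45e-01]
```

jog_arm --claw '[85,85,85,85,85,85,85,85]' --xyz '[[-264,427,-30],[-264,427,-30],[-264,427,-30],[-264,427,-30],[-264,427,-30],[-264,427,-30],[-264,427,-30],[-264,427,-30]]' --twist '[[0,0,0.745],[0,0,0.745],[0,0,0.745],[0,0,0.745],[0,0,0.745],[0,0,0.745],[0,0,0.745],[0,0,0.745]]'

```text
clock: 0.82
tcp_pos: [0.4555, 0.3491, 0.2405]
tool_rot: [3.141, 0.001, 0.427]
force: [1.1, 0.6, 0.2]
grip_width: 0.996
```

```bash
python3 -c "
from h import *
go([.553,.213,.25],.427)"
```

```text
clock 0.82 tcp [0.4555 0.3491 0.2405] rpy [3.1405e+00 1.0000e-03 4.2650e-01] F [1.1 0.6 0.2] w 0.996 SHIFT [ 32.5 164.2  -9.3] TWIST [ 0.0011  0.001  -0.0005]
```

jog_arm --claw '[85,85,85,85,85,85]' --xyz '[[32,164,-9],[32,164,-9],[32,164,-9],[32,164,-9],[32,164,-9],[32,164,-9]]' --twist '[[0,0,0],[0,0,0],[0,0,0],[0,0,0],[0,0,0],[0,0,0]]'

```text
clock: 1.32
tcp_pos: [0.554, 0.2094, 0.2497]
tool_rot: [3.139, 0.001, 0.42]
force: [0.2, 0.1, 0.4]
grip_width: 0.996
```

```bash
python3 -c "
from h import *
go([.553,.213,.25],.427)
cv2.imwrite('pics/w1.png',bot.capture('wrist'))
cv2.imwrite('pics/t1.png',bot.capture('top'))"
```

```text
clock 1.32 tcp [0.554  0.2094 0.2497] rpy [3.1392e+00 1.0000e-03 4.2050e-01] F [0.2 0.1 0.4] w 0.996 SHIFT [ 0.6 -3.7 -0.3] TWIST [ 0.0024  0.001  -0.0065]
```

View pics/w1.png

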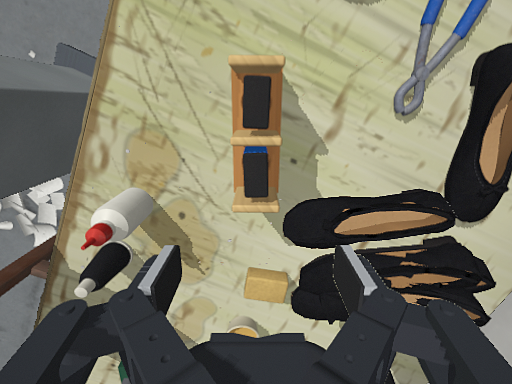

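The wrist view shows the blue head's black top at about (257,173), the red one at (257,101), and the partitions running parallel to the image rows. I'll fit the top quad and the partitions.

```bash
python3 - <<'E'
from h import *
np.set_printoptions(precision=4,suppress=True)
o=bot.get_obs();im=bot.capture('wrist');cv2.imwrite('pics/w2.png',im);C=cam('wrist',o)
print(o['tcp_pos'],o['tool_rot'],np.abs(o['qd']).max())
hsv=cv2.cvtColor(im,cv2.COLOR_BGR2HSV)
m=((hsv[...,2]<70)).astype(np.uint8);m[:, :225]=0;m[:,285:]=0;m[:60]=0;m[215:]=0
n,l,s,c=cv2.connectedComponentsWithStats(m)
for i in range(1,n):
    if s[i,4]<200: continue
    cnt=max(cv2.findContours((l==i).astype(np.uint8),0,2)[0],key=len)
    r=cv2.minAreaRect(cnt);b=cv2.boxPoints(r)
    q=plane(C,b,.115);print(s[i],r);print(q.mean(0),q)
    # line fit of long sides in world
    print('lens',[np.linalg.norm(q[k]-q[k-1]).round(4) for k in range(4)],[np.arctan2(*(q[k]-q[k-1])[[1,0]]).round(3) for k in range(4)])
cv2.imwrite('pics/w2c.png',cv2.resize(im[45:220,200:310],None,fx=3.4,fy=3.4,interpolation=cv2.INTER_CUBIC))
E
```

```text
[0.5519 0.2136 0.2493] [3.1414 0.0017 0.4267] 0.029864050880984858
[ 244   81   28   54 1364] ((256.8715515136719, 107.44061279296875), (26.594770431518555, 52.50627136230469), 3.012787342071533)
[0.5186 0.2828 0.115 ] [[0.5148 0.2539 0.115 ]
 [0.4971 0.3017 0.115 ]
 [0.5216 0.3115 0.115 ]
 [0.5409 0.2642 0.115 ]]
lens [np.float64(0.028), np.float64(0.051), np.float64(0.0263), np.float64(0.0511)] [np.float64(-2.766), np.float64(1.925), np.float64(0.378), np.float64(-1.183)]
[ 243  158   25   44 1037] ((255.0, 179.5), (43.0, 24.0), 90.0)
[0.5483 0.2124 0.115 ] [[0.5262 0.2298 0.115 ]
 [0.5499 0.2406 0.115 ]
 [0.5711 0.1954 0.115 ]
 [0.5461 0.184  0.115 ]]
lens [np.float64(0.0499), np.float64(0.0261), np.float64(0.0499), np.float64(0.0275)] [np.float64(1.98), np.float64(0.427), np.float64(-1.132), np.float64(-2.714)]
```

View pics/w2c.png

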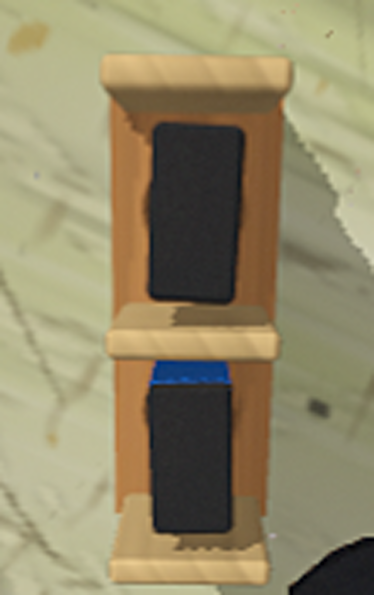

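Blue top centre is (0.549, 0.212), measured 50 x 27 mm against 52 x 28, with 76 mm to the red one against 78. Yaw is 0.43. Good enough, so I'll descend.

```bash
python3 -c "
from h import *
go([.549,.212,.088],.429)"
```

```text
clock 1.47 tcp [0.5516 0.2144 0.2493] rpy [3.1415e+00 1.8000e-03 4.2830e-01] F [ 0.7 -0.1 -1.1] w 0.992 SHIFT [ -3.1   1.1 161.3] TWIST [ 0.0001  0.0018 -0.0007]
```

jog_arm --claw '[85,85,85,85,85,85,85,85]' --xyz '[[-3,1,20],[-3,1,50],[-3,1,80],[-3,1,110],[-3,1,140],[-3,1,161],[-3,1,161],[-3,1,161]]' --twist '[[0,0,0],[0,0,0],[0,0,0],[0,0,0],[0,0,0],[0,0,0],[0,0,0],[0,0,0]]'

```text
clock: 2.13
tcp_pos: [0.5478, 0.2134, 0.0878]
tool_rot: [-3.141, 0.004, 0.431]
force: [-0.4, -0.6, 0.4]
grip_width: 0.996
```

```bash
python3 -c "
from h import *
go([.549,.212,.088],.429)
cv2.imwrite('pics/w3.png',bot.capture('wrist'))"
```

```text
clock 2.13 tcp [0.5478 0.2134 0.0878] rpy [-3.1412  0.0041  0.4305] F [-0.4 -0.6  0.4] w 0.996 SHIFT [ 0.5  1.8 -0.2] TWIST [-0.0004  0.0041  0.0015]
```

View pics/w3.png

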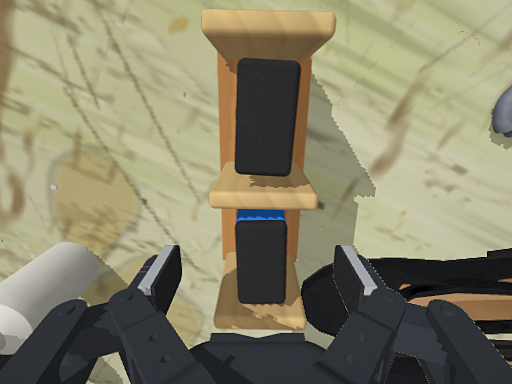

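The wrist view shows the fingers straddling the head, whose top is centred near (261,262), clear of both partitions. Gripping.

jog_arm --claw '[20,20,20,20,20,20,20,20]' --xyz '[[0.5,1.8,0],[0.5,1.8,0],[0.5,1.8,0],[0.5,1.8,0],[0.5,1.8,0],[0.5,1.8,0],[0.5,1.8,0],[0.5,1.8,0]]' --twist '[[0,0,0],[0,0,0],[0,0,0],[0,0,0],[0,0,0],[0,0,0],[0,0,0],[0,0,0]]' --newtons 45

```text
clock: 2.85
tcp_pos: [0.5506, 0.2122, 0.0899]
tool_rot: [-3.141, 0.0, 0.43]
force: [-0.8, 0.3, 5.8]
grip_width: 0.31
```

```bash
python3 -c "
from h import *
go([.549,.212,.198],.429)
o=bot.get_obs();C=cam('wrist',o);im=bot.capture('wrist')
cv2.imwrite('pics/w4.png',im)
print(plane(C,[(261,262)],.115), proj(C,[o['tcp_pos']]))"
```

```text
clock 2.85 tcp [0.5506 0.2122 0.0899] rpy [-3.1412  0.      0.4299] F [-0.8  0.3  5.8] w 0.31 SHIFT [  -1.5   -0.5 -108.1] TWIST [-0.0004  0.      0.0009]
[[0.55158453 0.21206259 0.115     ]] [[259.06626528 239.06354285]]
```

View pics/w4.png

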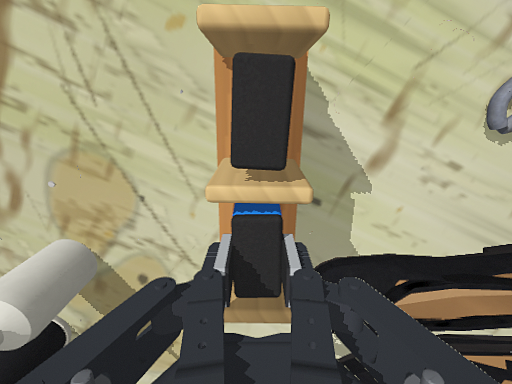

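Gripped, opening about 27 mm. Lifting straight up.

jog_arm --claw '[20,20,20,20,20,20,20,20]' --xyz '[[0,0,-10],[0,0,-25],[0,0,-45],[0,0,-70],[0,0,-95],[0,0,-120],[0,0,-120],[0,0,-120]]' --twist '[[0,0,0],[0,0,0],[0,0,0],[0,0,0],[0,0,0],[0,0,0],[0,0,0],[0,0,0]]'

```text
clock: 3.57
tcp_pos: [0.5512, 0.2122, 0.2116]
tool_rot: [-3.141, -0.003, 0.43]
force: [0.0, 0.0, -2.2]
grip_width: 0.314
```

```bash
python3 -c "
from h import *
go([.53,-.03,.21],.429)
cv2.imwrite('pics/w5.png',bot.capture('wrist'))"
```

```text
clock 3.57 tcp [0.5512 0.2122 0.2116] rpy [-3.1411e+00 -2.8000e-03  4.2970e-01] F [ 0.   0.  -2.2] w 0.314 SHIFT [-120.2  211.4    1.2] TWIST [-0.0005 -0.0028  0.0007]
```

View pics/w5.png

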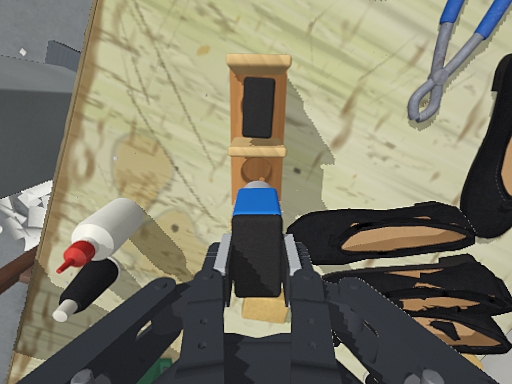

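The post is out of the rack and hangs straight, with the empty bay and untouched red post visible at (258,165) and (258,107). I'll carry it to clear bench at (0.53, -0.03).

jog_arm --claw '[20,20,20,20,20,20,20,20]' --xyz '[[-12,21,0],[-27,48,0],[-45,80,0],[-63,112,0],[-82,144,0],[-100,176,0],[-115,202,0],[-120,211,0]]' --twist '[[0,0,0],[0,0,0],[0,0,0],[0,0,0],[0,0,0],[0,0,0],[0,0,0],[0,0,0]]'

```text
clock: 4.28
tcp_pos: [0.5273, -0.0355, 0.2092]
tool_rot: [3.141, 0.003, 0.424]
force: [0.0, -0.2, -1.9]
grip_width: 0.312
```

```bash
python3 -c "
from h import *
go([.53,-.03,.083],.429)
cv2.imwrite('pics/s6.png',bot.capture('scene'))"
```

```text
clock 4.28 tcp [ 0.5273 -0.0355  0.2092] rpy [3.1409e+00 3.0000e-03 4.2380e-01] F [ 0.  -0.2 -1.9] w 0.312 SHIFT [  5.1  -4.  126.2] TWIST [ 0.0007  0.003  -0.0052]
```

View pics/s6.png

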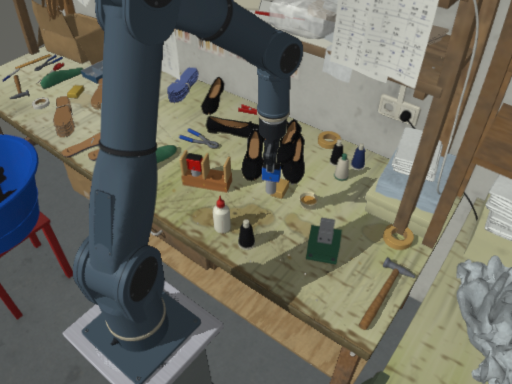

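The post hangs upright over clear bench at about (271,178), everything else undisturbed. Lowering to just above contact.

jog_arm --claw '[20,20,20,20,20,20,20,20]' --xyz '[[5,-4,15],[5,-4,40],[5,-4,65],[5,-4,90],[5,-4,110],[5,-4,120],[5,-4,124],[5,-4,124]]' --twist '[[0,0,0],[0,0,0],[0,0,0],[0,0,0],[0,0,0],[0,0,0],[0,0,0],[0,0,0]]'

```text
clock: 5.0
tcp_pos: [0.5296, -0.0296, 0.0844]
tool_rot: [-3.141, 0.005, 0.424]
force: [0.5, -0.2, -1.3]
grip_width: 0.313
```

```bash
python3 -c "
from h import *
go([.53,-.03,.0795],.429)
cv2.imwrite('pics/s7.png',bot.capture('scene')[130:230,220:330].repeat(5,0).repeat(5,1))"
```

```text
clock 5.0 tcp [ 0.5296 -0.0296  0.0844] rpy [-3.1415  0.0046  0.4236] F [ 0.5 -0.2 -1.3] w 0.313 SHIFT [0.2 0.5 4.9] TWIST [-0.0001  0.0046 -0.0054]
```

View pics/s7.png

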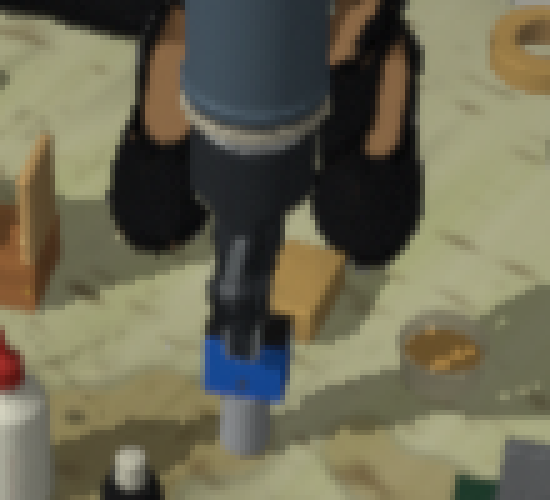

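Upright, just off the bench. Final slow lowering.

jog_arm --claw '[20,20,20,20,20,20]' --xyz '[[0,0,1],[0,0,2],[0,0,3],[0,0,4],[0,0,4.5],[0,0,4.5]]' --twist '[[0,0.003,0],[0,0.005,0],[0,0.005,0],[0,0.005,0],[0,0.005,0],[0,0.005,0]]'

```text
clock: 5.55
tcp_pos: [0.5302, -0.0297, 0.0809]
tool_rot: [3.141, -0.002, 0.423]
force: [0.2, 0.2, -3.0]
grip_width: 0.314
```

jog_arm --claw '[20,20,20,20,20,20]' --xyz '[[0,0,0.5],[0,0,1],[0,0,1.5],[0,0,2],[0,0,2],[0,0,2]]' --twist '[[0,0,0],[0,0,0],[0,0,0],[0,0,0],[0,0,0],[0,0,0]]'

```text
clock: 6.05
tcp_pos: [0.5306, -0.0298, 0.0799]
tool_rot: [3.141, -0.003, 0.423]
force: [-2.7, 0.3, 11.1]
grip_width: 0.316
```

Contact, at the predicted height (0.080) with 11 N up. Releasing.

jog_arm --claw '[40,60,85,85,85,85,85,85]' --xyz '[[0,0,0],[0,0,0],[0,0,0],[0,0,0],[0,0,0],[0,0,0],[0,0,0],[0,0,0]]' --twist '[[0,0,0],[0,0,0],[0,0,0],[0,0,0],[0,0,0],[0,0,0],[0,0,0],[0,0,0]]'

```text
clock: 6.72
tcp_pos: [0.5306, -0.0298, 0.0798]
tool_rot: [3.141, -0.003, 0.423]
force: [-0.5, 0.1, -0.8]
grip_width: 0.994
```

```bash
python3 -c "
from h import *
go([.53,-.03,.25],.429)
cv2.imwrite('pics/w8.png',bot.capture('wrist'))"
```

```text
clock 6.72 tcp [ 0.5306 -0.0298  0.0798] rpy [ 3.1408e+00 -3.1000e-03  4.2330e-01] F [-0.5  0.1 -0.8] w 0.994 SHIFT [-1.000e-01  0.000e+00 -1.702e+02] TWIST [ 0.0008 -0.0031 -0.0057]
```

View pics/w8.png

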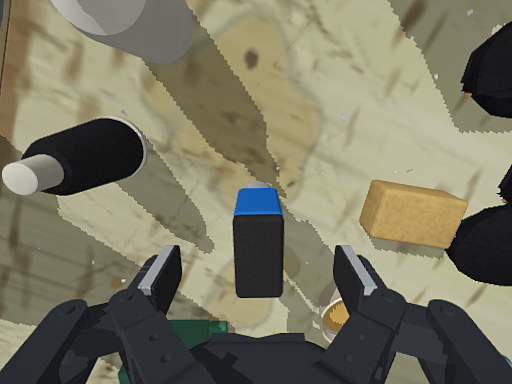

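The post stands upright on its own with the fingers open; its black top is centred near (258,256). Rising, then turning a quarter.

jog_arm --claw '[85,85,85,85,85,85,85,85]' --xyz '[[0,0,-20],[0,0,-60],[0,0,-100],[0,0,-140],[0,0,-170],[0,0,-170],[0,0,-170],[0,0,-170]]' --twist '[[0,0,0],[0,0,0],[0,0,0],[0,0,0.12],[0,0,0.24],[0,0,0.36],[0,0,0.48],[0,0,0.6]]'

```text
clock: 7.43
tcp_pos: [0.5303, -0.0298, 0.2506]
tool_rot: [-3.14, -0.004, -0.183]
force: [0.6, -0.2, -0.1]
grip_width: 0.995
```

```bash
python3 -c "
from h import *
go([.53,-.03,.25],-1.14)"
```

```text
clock 7.43 tcp [ 0.5303 -0.0298  0.2506] rpy [-3.1397 -0.0044 -0.1825] F [ 0.6 -0.2 -0.1] w 0.995 SHIFT [-0.2  0.2  0.6] TWIST [-0.0038 -0.0031  0.9575]
```

jog_arm --claw '[85,85,85,85,85,85,85,85]' --xyz '[[0,0,0],[0,0,0],[0,0,0],[0,0,0],[0,0,0],[0,0,0],[0,0,0],[0,0,0]]' --twist '[[0,0,0.957],[0,0,0.957],[0,0,0.957],[0,0,0.957],[0,0,0.957],[0,0,0.957],[0,0,0.957],[0,0,0.957]]'

```text
clock: 8.1
tcp_pos: [0.5301, -0.0297, 0.2506]
tool_rot: [-3.137, -0.001, -1.146]
force: [0.3, -0.4, -0.3]
grip_width: 0.997
```

jog_arm --claw '[85,85]' --xyz '[[0,0,0],[0,0,0]]' --twist '[[0,0,0],[0,0,0]]'

```text
clock: 8.27
tcp_pos: [0.53, -0.0295, 0.2504]
tool_rot: [-3.137, -0.001, -1.144]
force: [0.5, 0.5, -0.1]
grip_width: 0.997
```

```bash
cat > look.py <<'E'
from h import *
import sys
np.set_printoptions(precision=4,suppress=True)
def blk(C,im,z,box,th=60):
    m=(im.max(2)<th).astype(np.uint8);x0,y0,x1,y1=box;k=np.zeros_like(m);k[y0:y1,x0:x1]=m[y0:y1,x0:x1]
    n,l,s,c=cv2.connectedComponentsWithStats(k)
    i=1+np.argmax(s[1:,4]);cnt=max(cv2.findContours((l==i).astype(np.uint8),0,2)[0],key=len)
    P=plane(C,cnt.reshape(-1,2).astype(float),z)[:,:2]
    r=cv2.minAreaRect((P*1000).astype(np.float32));b=cv2.boxPoints(r)
    e=max([(b[1]-b[0]),(b[2]-b[1])],key=np.linalg.norm)
    print('stat',s[i],'ctr',np.array(r[0])/1000,'size mm',r[1],'long axis',np.arctan2(e[1],e[0]))
    return r
E
python3 - <<'E'
from look import *
go([.53,-.03,.25],-1.14)
o=bot.get_obs();im=bot.capture('wrist');cv2.imwrite('pics/w9.png',im);C=cam('wrist',o)
p=proj(C,[[.53,-.03,.105]])[0];print(p)
blk(C,im,.105,[int(p[0])-60,int(p[1])-40,int(p[0])+60,int(p[1])+40])
print('jack pred px',proj(C,[[.5294,-.238,.06]]))
E
```

```text
clock 8.27 tcp [ 0.53   -0.0295  0.2504] rpy [-3.1374 -0.0009 -1.1436] F [ 0.5  0.5 -0.1] w 0.997 SHIFT [0.4 0.2 0.4] TWIST [-0.0042 -0.0009 -0.0036]
[257.8723 176.8408]
stat [236 164  44  24 994] ctr [ 0.5312 -0.0292] size mm (27.403865814208984, 49.84981918334961) long axis -1.1438124
jack pred px [[391.6668 227.7417]]
```

View pics/w9.png

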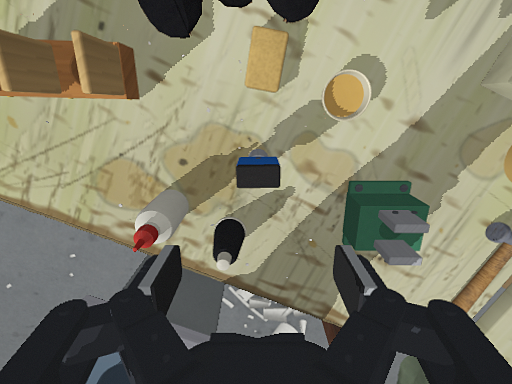

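The post stands at (0.531, -0.0295), yaw -1.144, with its top at (258,177) in the image. The jack is visible at (388,220). While my hands are empty I'll take a close look at it from straight above.

jog_arm --claw '[85,85,85,85,85,85,85,85]' --xyz '[[30,14,0],[65,30,0],[100,46,5],[140,64,30],[175,80,60],[188,87,85],[188,87,90],[188,87,90]]' --twist '[[0,0,0],[0,0,0],[0,0,0],[0,0,0],[0,0,0],[0,0,0],[0,0,0],[0,0,0]]'

```text
clock: 8.98
tcp_pos: [0.5274, -0.238, 0.158]
tool_rot: [-3.141, 0.002, -1.144]
force: [-0.4, 0.3, -0.0]
grip_width: 0.994
```

jog_arm --claw '[85,85]' --xyz '[[0,0,0],[0,0,0]]' --twist '[[-0.004,0,0],[-0.004,0,0]]'

```text
clock: 9.15
tcp_pos: [0.528, -0.2371, 0.1586]
tool_rot: [3.139, 0.002, -1.142]
force: [-0.5, 0.8, -0.1]
grip_width: 0.995
```

```bash
python3 - <<'E'
from look import *
go([.529,-.237,.16],-1.14)
o=bot.get_obs();im=bot.capture('wrist');cv2.imwrite('pics/w10.png',im);C=cam('wrist',o)
np.save('o10.npy',np.r_[o['tcp_pos'],o['tool_rot']])
t=bot.capture('top');cv2.imwrite('pics/t10.png',t)
p=proj(C,[[.5294,-.238,.06]])[0];print(p)
E
```

```text
clock 9.15 tcp [ 0.528  -0.2371  0.1586] rpy [ 3.1391  0.0019 -1.1419] F [-0.5  0.8 -0.1] w 0.995 SHIFT [ 0.4 -1.  -1.4] TWIST [ 0.0025  0.0019 -0.0019]
[259.3514 187.5694]
```

View pics/w10.png

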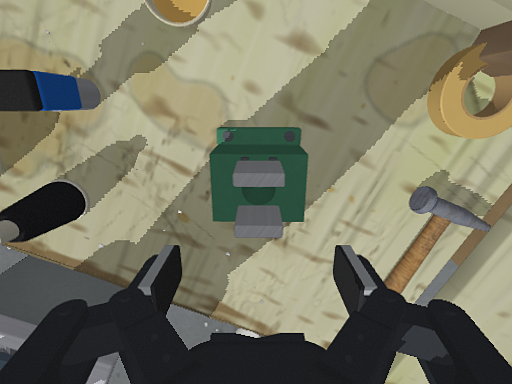

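The jack is at (259,178), its cheeks at rows ~173 and ~220 nearly horizontal in the image (aligned with the tool x), with the dark bore at (258,192). Zooming in.

```bash
python3 - <<'E'
import cv2
t=cv2.imread('pics/w10.png')[115:245,195:325]
t=cv2.convertScaleAbs(t,alpha=1.8,beta=10)
cv2.imwrite('pics/c10.png',cv2.resize(t,None,fx=4.5,fy=4.5,interpolation=cv2.INTER_CUBIC))
E
```

```text
(no output)
```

View pics/c10.png

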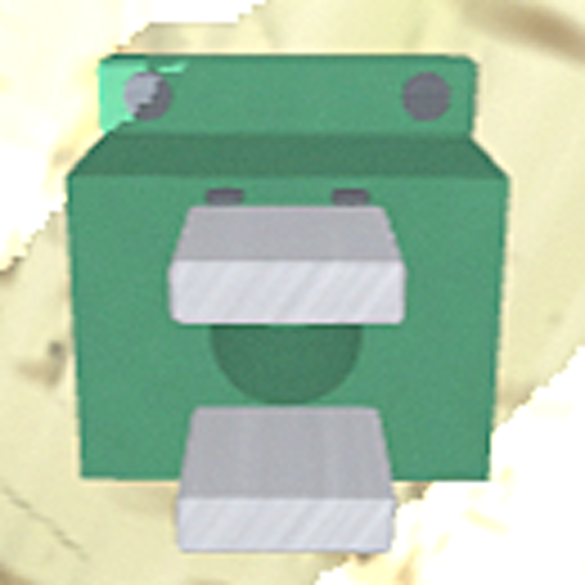

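```bash
python3 - <<'E'
from look import *
a=np.load('o10.npy');o=dict(tcp_pos=a[:3],tool_rot=a[3:]);C=cam('wrist',o)
f=lambda l,k=4.5,of=(195,115):[((x+.5)/k-.5+of[0],(y+.5)/k-.5+of[1]) for x,y in l]
an=lambda v:np.arctan2(v[1],v[0])
q=plane(C,f([(170,262),(404,262),(404,322),(172,322)]),.107)
r=plane(C,f([(178,499),(393,498),(391,550),(180,550)]),.107)
print('rear',q.mean(0),'len',np.linalg.norm(q[1]-q[0]),'thick',np.linalg.norm(q[3]-q[0]),an(q[1]-q[0]),an(q[2]-q[3]))
print('front',r.mean(0),'len',np.linalg.norm(r[1]-r[0]),np.linalg.norm(r[3]-r[0]),an(r[1]-r[0]),an(r[2]-r[3]))
d=q.mean(0)-r.mean(0);print('cheek mid',(q.mean(0)+r.mean(0))/2,'sep',np.linalg.norm(d),'dir-> y axis',an(d)-np.pi/2)
b=plane(C,f([(68,176),(508,177),(490,479),(82,479)]),.06)
print('block',b.mean(0),[np.linalg.norm(b[i]-b[i-1]).round(4) for i in range(4)],an(b[1]-b[0]),an(b[2]-b[3]))
m=plane(C,f([(210,345),(361,345),(285.5,405)]),.06);print('bore dia',np.linalg.norm(m[1]-m[0]))
u=(m[1]-m[0])/np.linalg.norm(m[1]-m[0]);n=np.array([u[1],-u[0],0]); 
print('bore mid',(m[0]+m[1])/2,'bottom',m[2], 'ctr from bottom', m[2]-.0168*n, m[2]+.0168*n)
E
```

```text
rear [ 0.5489 -0.228   0.107 ] len 0.04097335160278173 thick 0.01102131653728872 -1.1414168477917133 -1.1412963270154548
front [ 0.5073 -0.2467  0.107 ] len 0.04028996049250412 0.010708959785399328 -1.1357885597998751 -1.140803562254289
cheek mid [ 0.5281 -0.2373  0.107 ] sep 0.0456077556394256 dir-> y axis -1.1484906576772014
block [ 0.5277 -0.2377  0.06  ] [np.float64(0.0699), np.float64(0.0925), np.float64(0.0697), np.float64(0.0935)] -1.1438750185511524 -1.1409616456081726
bore dia 0.0332921409321397
bore mid [ 0.5254 -0.2384  0.06  ] bottom [ 0.5124 -0.2444  0.06  ] ctr from bottom [ 0.5277 -0.2374  0.06  ] [ 0.4972 -0.2514  0.06  ]
```

The jack fits the given sizes: cheeks 41 x 11 mm, separation 45.6 mm (46 nominal), block 93 x 70 mm, bore dia 33.3 mm. Its axis is at (0.5278, -0.2375), yaw -1.143, the same yaw as the post. Going back to the post.

```bash
python3 -c "
from h import *
go([.531,-.0293,.19],-1.143)"
```

```text
clock 9.25 tcp [ 0.5284 -0.2369  0.1591] rpy [ 3.1402e+00  1.1000e-03 -1.1416e+00] F [ 0.  -0.7  0.2] w 0.994 SHIFT [-187.7  -88.7  -30.9] TWIST [0.0014 0.0011 0.0014]
```

jog_arm --claw '[85,85,85,85,85,85,85,85]' --xyz '[[-15,-7,-25],[-45,-21,-31],[-80,-38,-31],[-115,-54,-31],[-150,-71,-31],[-175,-83,-31],[-188,-89,-31],[-188,-89,-31]]' --twist '[[0.001,0,0.001],[0.001,0,0.001],[0.001,0,0.001],[0.001,0,0.001],[0.001,0,0.001],[0.001,0,0.001],[0.001,0,0.001],[0.001,0,0.001]]'

```text
clock: 9.92
tcp_pos: [0.5316, -0.0231, 0.1907]
tool_rot: [-3.14, 0.003, -1.134]
force: [-0.1, -1.3, 0.3]
grip_width: 0.997
```

jog_arm --claw '[85,85]' --xyz '[[0,0,0],[0,0,0]]' --twist '[[0,0,0],[0,0,0]]'

```text
clock: 10.08
tcp_pos: [0.532, -0.0226, 0.1914]
tool_rot: [-3.139, 0.003, -1.132]
force: [-0.5, -0.3, -0.2]
grip_width: 0.993
```

```bash
python3 - <<'E'
from look import *
go([.531,-.0293,.082],-1.143)
o=bot.get_obs();im=bot.capture('wrist');cv2.imwrite('pics/w11.png',im);C=cam('wrist',o)
p=proj(C,[[.531,-.0293,.105]])[0];print(p)
blk(C,im,.105,[int(p[0])-60,int(p[1])-40,int(p[0])+60,int(p[1])+35])
E
```

```text
clock 10.08 tcp [ 0.532  -0.0226  0.1914] rpy [-3.1388  0.0029 -1.1325] F [-0.5 -0.3 -0.2] w 0.993 SHIFT [  6.    4.  109.4] TWIST [-0.0028  0.0029  0.0105]
[263.9959 196.6619]
stat [ 238  183   54   28 1432] ctr [ 0.5311 -0.0296] size mm (27.214439392089844, 50.03105163574219) long axis -1.1316512
```

View pics/w11.png

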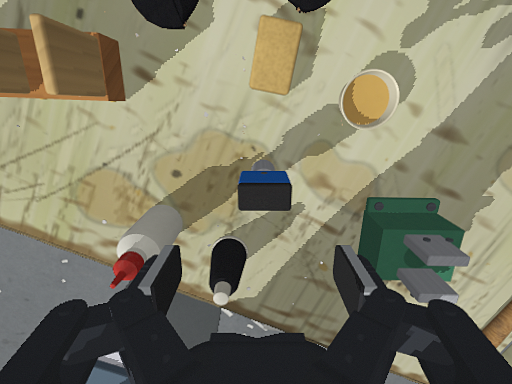

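Again (0.531, -0.0296), consistent. Post at (264,190) between the fingers. Descending with jaws across the head's ends.

jog_arm --claw '[85,85,85,85,85,85,85,85]' --xyz '[[6,4,5],[6,4,20],[6,4,40],[6,4,60],[6,4,80],[6,4,100],[6,4,109],[6,4,109]]' --twist '[[-0.003,0.003,0.008],[-0.003,0.003,0.008],[-0.003,0.003,0.008],[-0.003,0.003,0.008],[-0.003,0.003,0.008],[-0.003,0.003,0.008],[-0.003,0.003,0.008],[-0.003,0.003,0.008]]'

```text
clock: 10.8
tcp_pos: [0.5296, -0.0316, 0.0806]
tool_rot: [3.138, 0.0, -1.144]
force: [-1.2, -0.6, 0.6]
grip_width: 0.998
```

```bash
python3 - <<'E'
from look import *
go([.531,-.0296,.082],-1.141)
o=bot.get_obs();im=bot.capture('wrist');cv2.imwrite('pics/w12.png',im);C=cam('wrist',o)
p=proj(C,[[.531,-.0296,.105]])[0];print(p)
blk(C,im,.105,[int(p[0])-70,int(p[1])-45,int(p[0])+70,int(p[1])+45])
E
```

```text
clock 10.8 tcp [ 0.5296 -0.0316  0.0806] rpy [ 3.1377  0.0003 -1.1443] F [-1.2 -0.6  0.6] w 0.998 SHIFT [-1.2 -2.1 -1.5] TWIST [ 0.0039  0.0003 -0.0033]
[255.9975 254.2873]
stat [ 210  229   93   47 4209] ctr [ 0.5319 -0.0293] size mm (28.89447021484375, 50.223915100097656) long axis -1.1440266
```

View pics/w12.png

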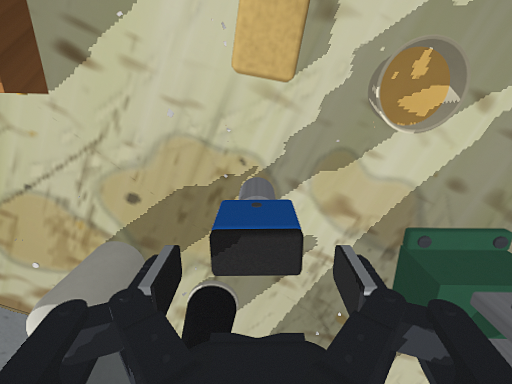

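Fingers sit at both ends of the head, whose top is centred near (256,252). A small correction, then grip.

jog_arm --claw '[85,85,48,40,40,40,40,40]' --xyz '[[-1,-2,-1.5],[-1,-2,-1.5],[-1,-2,-1.5],[-1,-2,-1.5],[-1,-2,-1.5],[-1,-2,-1.5],[-1,-2,-1.5],[-1,-2,-1.5]]' --twist '[[0.004,0,0],[0.004,0,0],[0.004,0,0],[0.004,0,0],[0.004,0,0],[0.004,0,0],[0.004,0,0],[0.004,0,0]]' --newtons 60

```text
clock: 11.52
tcp_pos: [0.5323, -0.0297, 0.0843]
tool_rot: [-3.138, -0.001, -1.144]
force: [-0.9, 0.1, 9.4]
grip_width: 0.588
```

```bash
python3 - <<'E'
from look import *
go([.531,-.0296,.082],-1.141)
o=bot.get_obs();im=bot.capture('wrist');cv2.imwrite('pics/w13.png',im);C=cam('wrist',o)
p=proj(C,[[.531,-.0296,.105]])[0];print(p)
E
```

```text
clock 11.52 tcp [ 0.5323 -0.0297  0.0843] rpy [-3.1383 -0.0005 -1.1438] F [-0.9  0.1  9.4] w 0.588 SHIFT [-0.6  1.1  2.3] TWIST [-0.0033 -0.0005 -0.0028]
[257.1205 255.473 ]
```

View pics/w13.png

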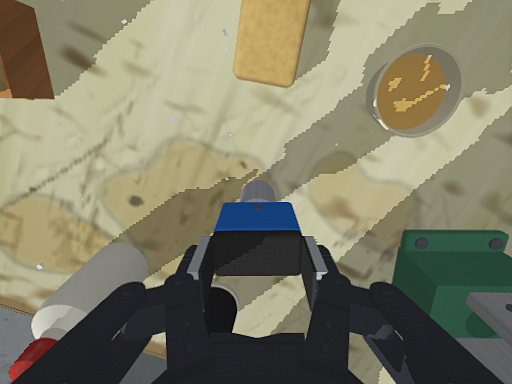

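Gripped at 50 mm opening, TCP 84.3 mm above the pin end. I'll refine the head's sideways offset in the grip by reading the top-face corners in the pre- and post-grip pictures.

```bash
python3 - <<'E'
import cv2
a=[cv2.resize(cv2.convertScaleAbs(cv2.imread(f'pics/w{i}.png')[185:285,200:315],alpha=2.2,beta=20),None,fx=5,fy=5,interpolation=cv2.INTER_CUBIC) for i in (12,13)]
cv2.imwrite('pics/c12.png',a[0]);cv2.imwrite('pics/c13.png',a[1])
E
```

```text
(no output)
```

View pics/c12.png

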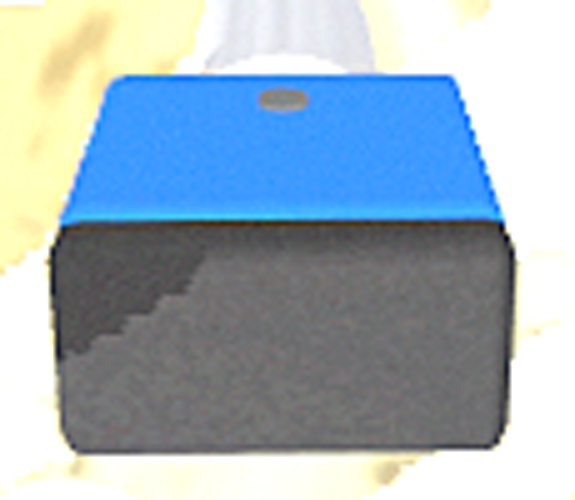

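View pics/c13.png

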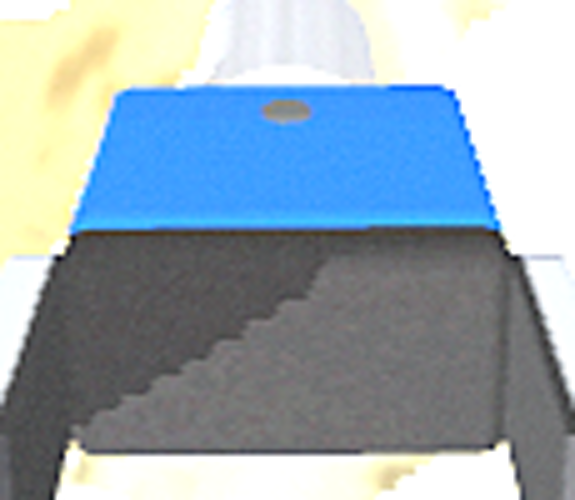

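```bash
python3 - <<'E'
from look import *
f=lambda l,k=5,of=(200,185):[((x+.5)/k-.5+of[0],(y+.5)/k-.5+of[1]) for x,y in l]
for nm,tcp,rpy,ys,xs in (('12',[.5296,-.0316,.0806],[3.1377,.0003,-1.1443],(222,250,452),(58,512)),('13',[.5323,-.0297,.0843],[-3.1383,-.0005,-1.1438],(232,258,450),(72,505))):
    o=dict(tcp_pos=np.array(tcp),tool_rot=np.array(rpy));C=cam('wrist',o);R=Ro.from_euler('xyz',rpy)
    for y in ys:
        P=plane(C,f([(285,y)]),.105);print(nm,y,P,R.inv().apply(P-o['tcp_pos'])*1000)
    P=plane(C,f([(xs[0],400),(xs[1],400)]),.105);print(R.inv().apply(P-o['tcp_pos'])*1000)
    # pin bottom at top of pin-shoulder? blue bottom edge z=.05
    P=plane(C,f([(285,75 if nm=='12' else 88)]),.05);print('shoulder edge',P,R.inv().apply(P-o['tcp_pos'])*1000)
E
```

```text
12 222 [[ 0.5452 -0.0236  0.105 ]] [[ -0.8726 -17.4415 -24.4678]]
12 250 [[ 0.5422 -0.0249  0.105 ]] [[ -0.8745 -14.1107 -24.4549]]
12 452 [[ 0.5189 -0.0355  0.105 ]] [[ -0.8885  11.4571 -24.3553]]
[[-26.2271   4.5873 -24.3745]
 [ 24.4535   4.5736 -24.3897]]
shoulder edge [[ 0.5416 -0.0251  0.05  ]] [[ -0.9684 -13.7282  30.5471]]
13 232 [[ 0.5449 -0.023   0.105 ]] [[ -0.8809 -14.3161 -20.6534]]
13 258 [[ 0.542  -0.0243  0.105 ]] [[ -0.8826 -11.1286 -20.6639]]
13 450 [[ 0.5193 -0.0346  0.105 ]] [[ -0.896   13.7983 -20.746 ]]
[[-25.3458   7.0327 -20.7359]
 [ 24.3676   7.0444 -20.7111]]
shoulder edge [[ 0.5413 -0.0245  0.05  ]] [[ -0.9768 -10.2483  34.3334]]
```

Post centre sits about (-0.5, +1.6) mm in tool x,y in the grip, read with the same camera as the jack. So the hover target is TCP (0.5295, -0.2373). Lifting.

jog_arm --claw '[40,40,40,40,40,40,40,40]' --xyz '[[0,0,-10],[0,0,-30],[0,0,-60],[0,0,-90],[0,0,-115],[0,0,-130],[0,0,-130],[0,0,-130]]' --twist '[[0,0,0],[0,0,0],[0,0,0],[0,0,0],[0,0,0],[0,0,0],[0,0,0],[0,0,0]]'

```text
clock: 12.23
tcp_pos: [0.532, -0.0296, 0.2149]
tool_rot: [-3.137, -0.001, -1.143]
force: [-0.2, -0.3, -2.7]
grip_width: 0.586
```

```bash
python3 - <<'E'
from h import *
go([.5295,-.2373,.215],-1.143)
E
```

```text
clock 12.23 tcp [ 0.532  -0.0296  0.2149] rpy [-3.1368e+00 -7.0000e-04 -1.1434e+00] F [-0.2 -0.3 -2.7] w 0.586 SHIFT [188.   88.4  -0.4] TWIST [-0.0048 -0.0007 -0.0004]
```

jog_arm --claw '[40,40,40,40,40,40,40,40]' --xyz '[[15,7,0],[45,21,0],[80,38,0],[115,54,0],[150,70,0],[178,84,0],[188,88,0],[188,88,0]]' --twist '[[-0.002,0,0],[-0.002,0,0],[-0.002,0,0],[-0.002,0,0],[-0.002,0,0],[-0.002,0,0],[-0.002,0,0],[-0.002,0,0]]'

```text
clock: 12.9
tcp_pos: [0.5281, -0.2408, 0.2133]
tool_rot: [-3.141, -0.001, -1.149]
force: [0.5, 0.2, -1.1]
grip_width: 0.587
```

```bash
python3 - <<'E'
from look import *
go([.5295,-.2373,.195],-1.143)
o=bot.get_obs();im=bot.capture('wrist');C=cam('wrist',o)
cv2.imwrite('pics/w14.png',im);np.save('o14.npy',np.r_[o['tcp_pos'],o['tool_rot']])
cv2.imwrite('pics/c14.png',cv2.resize(cv2.convertScaleAbs(im[110:290,190:330],alpha=1.7,beta=10),None,fx=3.3,fy=3.3,interpolation=cv2.INTER_CUBIC))
s=bot.capture('scene');t=bot.capture('top')
cv2.imwrite('pics/s14.png',cv2.resize(s[170:280,270:370],None,fx=5,fy=5,interpolation=cv2.INTER_CUBIC))
cv2.imwrite('pics/t14.png',t)
E
```

```text
clock 12.9 tcp [ 0.5281 -0.2408  0.2133] rpy [-3.1414 -0.0009 -1.1489] F [ 0.5  0.2 -1.1] w 0.587 SHIFT [-2.7 -2.7 18.3] TWIST [-0.0001 -0.0009 -0.0059]
```

View pics/c14.png

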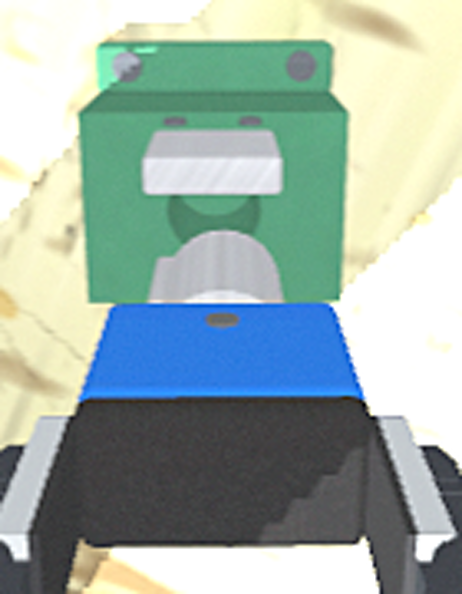

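View pics/s14.png

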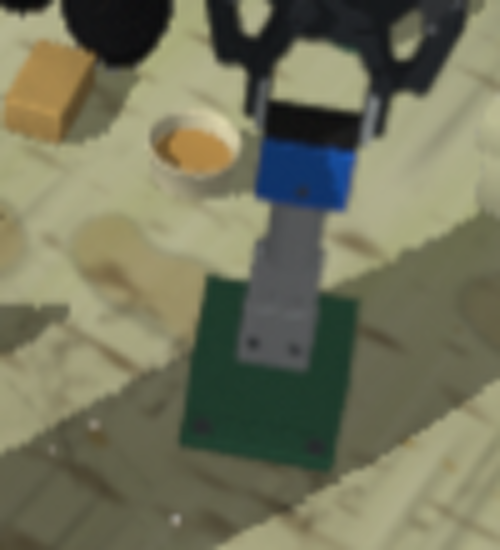

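The wrist view shows the pin hovering over the bore: pin arc crest at crop (222,231), rear cheek at (212,175), bore behind. This allows direct measurement of the pin end against the jack in one frame.

```bash
python3 - <<'E'
from look import *
a=np.load('o14.npy');o=dict(tcp_pos=a[:3],tool_rot=a[3:]);C=cam('wrist',o);R=Ro.from_euler('xyz',a[3:])
k=3.3
f=lambda l,of=(190,110):[((x+.5)/k-.5+of[0],(y+.5)/k-.5+of[1]) for x,y in l]
T=lambda l,z:R.inv().apply(plane(C,f(l),z)-a[:3])*1000
print('tool frame, pin end crest',T([(222,231)],a[2]-.0843))
q=T([(143,157),(282,157),(281,194),(144,193)],.107);print('rear cheek',q,q.mean(0),'-> axis y',q.mean(0)[1]+23)
b=T([(80,112),(347,112)],.06);print('block far edge',b,b.mean(0)+[0,35,0])
b=T([(168,207),(260,207)],.06);print('bore extents x',b)
print('shoulder near edge',T([(222,305)],a[2]-.0343), 'x extents',T([(112,305),(333,305)],a[2]-.0343))
print('jack prev in tool',R.inv().apply(np.array([.5278,-.2375,.06])-a[:3])*1000)
E
```

```text
tool frame, pin end crest [[ -0.7626 -13.4128  84.3013]]
rear cheek [[-24.2223 -29.9006 106.307 ]
 [ 17.0415 -29.8951 106.3458]
 [ 16.9881 -18.6392 106.3441]
 [-24.2428 -18.955  106.3053]] [ -3.6089 -24.3475 106.3256] -> axis y -1.347471458116253
block far edge [[-49.7404 -36.1584 153.2839]
 [ 42.3012 -36.1508 153.3705]] [ -3.7196  -1.1546 153.3272]
bore extents x [[-20.0982  -2.4457 153.3068]
 [ 12.7772  -2.439  153.3377]]
shoulder near edge [[ -0.7353 -10.3625  34.3009]] x extents [[-25.6857 -10.3729  34.2774]
 [ 24.4469 -10.3566  34.3246]]
jack prev in tool [ -3.2978  -1.0427 153.3224]
```

Pin centre in tool axes is about (-0.7, +2.6), jack axis (-3.65, -1.2), so the correction is about (-2.9, -3.7). Moving down to about 3 mm above the cheeks.

jog_arm --claw '[40,40,40,40,40,40,40,40]' --xyz '[[-2.9,-3.7,0],[-2.9,-3.7,4],[-2.9,-3.7,8],[-2.9,-3.7,12],[-2.9,-3.7,16],[-2.9,-3.7,19],[-2.9,-3.7,19],[-2.9,-3.7,19]]' --twist '[[0,0,-0.006],[0,0,-0.006],[0,0,-0.006],[0,0,-0.006],[0,0,-0.006],[0,0,-0.006],[0,0,-0.006],[0,0,-0.006]]'

```text
clock: 13.72
tcp_pos: [0.5317, -0.2315, 0.1942]
tool_rot: [-3.14, 0.002, -1.137]
force: [0.4, -0.1, -1.2]
grip_width: 0.587
```

```bash
python3 - <<'E'
from look import *
go([.5295,-.2373,.195],-1.143)
o=bot.get_obs();im=bot.capture('wrist');C=cam('wrist',o)
cv2.imwrite('pics/w15.png',im);np.save('o15.npy',np.r_[o['tcp_pos'],o['tool_rot']])
cv2.imwrite('pics/c15.png',cv2.resize(cv2.convertScaleAbs(im[120:290,190:330],alpha=1.7,beta=10),None,fx=3.5,fy=3.5,interpolation=cv2.INTER_CUBIC))
E
```

```text
clock 13.72 tcp [ 0.5317 -0.2315  0.1942] rpy [-3.1402  0.0017 -1.1368] F [ 0.4 -0.1 -1.2] w 0.587 SHIFT [ 4.4  4.4 -0.8] TWIST [-0.0014  0.0017  0.0062]
```

View pics/c15.png

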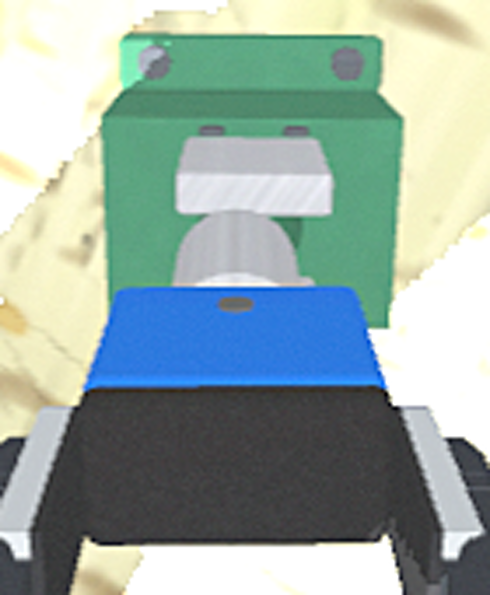

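The arm overshot about 5 mm (it was still swinging). I'll let it settle and remeasure.

jog_arm --claw '[40,40,40,40]' --xyz '[[1,1,0],[1,1,0],[1,1,0],[1,1,0]]' --twist '[[0,0,0.003],[0,0,0.003],[0,0,0.003],[0,0,0.003]]'

```text
clock: 14.1
tcp_pos: [0.5313, -0.233, 0.1946]
tool_rot: [-3.14, 0.001, -1.14]
force: [0.4, 0.7, -1.9]
grip_width: 0.583
```

```bash
python3 - <<'E'
from look import *
go([.5295,-.2373,.195],-1.143)
bot.capture('top')
go([.5295,-.2373,.195],-1.143)
E
```

```text
clock 14.1 tcp [ 0.5313 -0.233   0.1946] rpy [-3.1397  0.0013 -1.1399] F [ 0.4  0.7 -1.9] w 0.583 SHIFT [ 3.1  3.4 -0.4] TWIST [-0.0019  0.0013  0.0031]
clock 14.15 tcp [ 0.5313 -0.2329  0.1945] rpy [-3.1397  0.0014 -1.1398] F [-0.5 -0.4 -1.7] w 0.581 SHIFT [ 3.2  3.4 -0.5] TWIST [-0.0019  0.0014  0.0032]
```

jog_arm --claw '[40,40,40,40,40,40]' --xyz '[[1.5,1,0],[3.4,2.4,0],[3.4,2.4,0],[3.4,2.4,0],[3.4,2.4,0],[3.4,2.4,0]]' --twist '[[0,0,0.003],[0,0,0.003],[0,0,0.003],[0,0,0.003],[0,0,0.003],[0,0,0.003]]'

```text
clock: 14.65
tcp_pos: [0.5305, -0.237, 0.1945]
tool_rot: [-3.14, 0.001, -1.143]
force: [0.7, -0.6, -1.5]
grip_width: 0.585
```

```bash
python3 - <<'E'
from look import *
go([.5305,-.2370,.195],-1.143)
o=bot.get_obs();im=bot.capture('wrist');C=cam('wrist',o)
cv2.imwrite('pics/w16.png',im);np.save('o16.npy',np.r_[o['tcp_pos'],o['tool_rot']])
cv2.imwrite('pics/c16.png',cv2.resize(cv2.convertScaleAbs(im[120:290,190:330],alpha=1.7,beta=10),None,fx=3.5,fy=3.5,interpolation=cv2.INTER_CUBIC))
E
```

```text
clock 14.65 tcp [ 0.5305 -0.237   0.1945] rpy [-3.1397  0.0015 -1.1428] F [ 0.7 -0.6 -1.5] w 0.585 SHIFT [ 0.   0.  -0.5] TWIST [-0.0019  0.0015  0.0002]
```

View pics/c16.png

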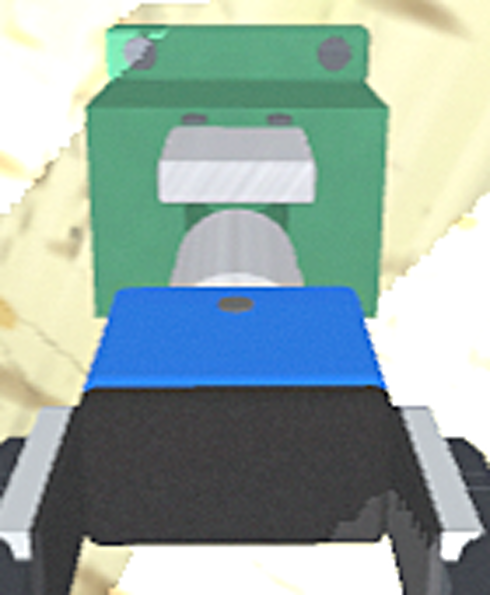

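```bash
python3 - <<'E'
from look import *
a=np.load('o16.npy');o=dict(tcp_pos=a[:3],tool_rot=a[3:]);C=cam('wrist',o);R=Ro.from_euler('xyz',a[3:])
k=3.5
f=lambda l,of=(190,120):[((x+.5)/k-.5+of[0],(y+.5)/k-.5+of[1]) for x,y in l]
T=lambda l,z:R.inv().apply(plane(C,f(l),z)-a[:3])*1000
print('pin crest',T([(237,210)],a[2]-.0843))
q=T([(159,160),(315,160),(315,203),(159,203)],.107);print('cheek',q.mean(0),'outer/inner y',q[0,1],q[2,1],'x',q[:,0])
print('block far edge',T([(88,106),(388,106)],.06),'near edge x',T([(96,315),(378,315)],.06),'bore x',T([(183,213),(291,213)],.06))
print('pin x', T([(171,286),(304,286)],a[2]-.0543))
E
```

```text
pin crest [[ -0.3632 -13.4138  84.326 ]]
cheek [ -0.3656 -20.2704  87.5372] outer/inner y -26.10593344860594 -14.436710288317988 x [-20.8242  20.0889  20.4078 -21.1349]
block far edge [[-46.1488 -32.1605 134.6278]
 [ 46.0953 -32.1822 134.4905]] near edge x [[-47.0303  37.2216 134.4987]
 [ 46.4114  37.1601 134.3596]] bore x [[-17.5612   2.042  134.5209]
 [ 16.9402   2.0265 134.4696]]
pin x [[-16.0033  -3.3629  54.3303]
 [ 15.4579  -3.3817  54.2835]]
```

Pin crest is 1.03 mm from the cheek's inner face (nominal 1.0), and x agrees within 0.3 mm. Descending between the cheeks.

jog_arm --claw '[40,40,40,40,40,40,40,40]' --xyz '[[0,0,1.5],[0,0,3],[0,0,4.5],[0,0,6],[0,0,8],[0,0,10],[0,0,11],[0,0,11]]' --twist '[[0,0,0],[0,0,0],[0,0,0],[0,0,0],[0,0,0],[0,0,0],[0,0,0],[0,0,0]]'

```text
clock: 15.37
tcp_pos: [0.5304, -0.2368, 0.1832]
tool_rot: [-3.14, 0.002, -1.143]
force: [-0.8, 0.1, -0.6]
grip_width: 0.585
```

```bash
python3 - <<'E'
from look import *
go([.5305,-.2370,.149],-1.143)
E
```

```text
clock 15.37 tcp [ 0.5304 -0.2368  0.1832] rpy [-3.1401  0.0018 -1.1428] F [-0.8  0.1 -0.6] w 0.585 SHIFT [ 0.2  0.  34.2] TWIST [-0.0015  0.0018  0.0002]
```

Pin is 8 mm between the cheeks without contact. On to about 3 mm above the mouth.

jog_arm --claw '[40,40,40,40,40,40,40,40]' --xyz '[[0.2,0,4],[0.2,0,10],[0.2,0,16],[0.2,0,22],[0.2,0,28],[0.2,0,33],[0.2,0,35.5],[0.2,0,35.5]]' --twist '[[0,0,0],[0,0,0],[0,0,0],[0,0,0],[0,0,0],[0,0,0],[0,0,0],[0,0,0]]'

```text
clock: 16.03
tcp_pos: [0.5302, -0.2368, 0.1469]
tool_rot: [-3.141, 0.003, -1.143]
force: [-0.4, -0.3, -1.5]
grip_width: 0.585
```

jog_arm --claw '[40,40]' --xyz '[[0,0,0],[0,0,0]]' --twist '[[0,0,0],[0,0,0]]'

```text
clock: 16.2
tcp_pos: [0.5303, -0.2369, 0.147]
tool_rot: [-3.141, 0.002, -1.143]
force: [0.1, 0.4, -1.8]
grip_width: 0.585
```

```bash
python3 - <<'E'
from look import *
go([.5305,-.2370,.144],-1.143)
o=bot.get_obs();im=bot.capture('wrist')
cv2.imwrite('pics/c17.png',cv2.resize(cv2.convertScaleAbs(im[120:290,190:330],alpha=1.7,beta=10),None,fx=3.5,fy=3.5,interpolation=cv2.INTER_CUBIC))
E
```

```text
clock 16.2 tcp [ 0.5303 -0.2369  0.147 ] rpy [-3.1408  0.0024 -1.1429] F [ 0.1  0.4 -1.8] w 0.585 SHIFT [ 0.2 -0.1  3. ] TWIST [-0.0008  0.0024  0.0001]
```

View pics/c17.png

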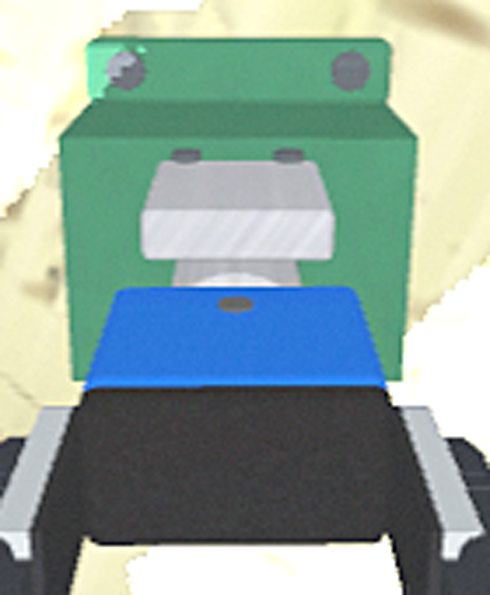

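Head midline at 237, cheek and block midlines at 238: aligned. Slow entry.

jog_arm --claw '[40,40,40,40,40,40,40,40]' --xyz '[[0.2,0,1],[0.2,0,2],[0.2,0,3],[0.2,0,4],[0.2,0,5],[0.2,0,6],[0.2,0,6],[0.2,0,6]]' --twist '[[0,0,0],[0,0,0],[0,0,0],[0,0,0],[0,0,0],[0,0,0],[0,0,0],[0,0,0]]'

```text
clock: 16.92
tcp_pos: [0.5304, -0.237, 0.141]
tool_rot: [-3.141, 0.002, -1.143]
force: [-0.2, -0.2, -2.4]
grip_width: 0.583
```

Entered the bore by about 3 mm with no contact force. Continuing down.

jog_arm --claw '[40,40,40,40,40,40,40,40]' --xyz '[[0,0,3],[0,0,6],[0,0,10],[0,0,14],[0,0,18],[0,0,22],[0,0,24],[0,0,24]]' --twist '[[0,0,0],[0,0,0],[0,0,0],[0,0,0],[0,0,0],[0,0,0],[0,0,0],[0,0,0]]'

```text
clock: 17.58
tcp_pos: [0.5301, -0.2368, 0.1164]
tool_rot: [-3.141, 0.003, -1.143]
force: [-0.9, 0.2, -1.5]
grip_width: 0.587
```

jog_arm --claw '[40,40,40,40,40,40,40,40]' --xyz '[[0,0,3],[0,0,6],[0,0,9],[0,0,12],[0,0,15],[0,0,18],[0,0,19],[0,0,19]]' --twist '[[0,0,0],[0,0,0],[0,0,0],[0,0,0],[0,0,0],[0,0,0],[0,0,0],[0,0,0]]'

```text
clock: 18.25
tcp_pos: [0.5299, -0.2367, 0.0971]
tool_rot: [3.141, 0.003, -1.143]
force: [0.1, 0.2, -1.9]
grip_width: 0.588
```

Nearly home: 2.8 mm to go. Closing that gently.

jog_arm --claw '[40,40,40,40,40,40]' --xyz '[[0,0,1],[0,0,2],[0,0,3],[0,0,4],[0,0,4.5],[0,0,4.5]]' --twist '[[0,0,0],[0,0,0],[0,0,0],[0,0,0],[0,0,0],[0,0,0]]'

```text
clock: 18.75
tcp_pos: [0.5301, -0.2367, 0.0943]
tool_rot: [-3.14, 0.003, -1.143]
force: [-4.7, 3.5, 18.3]
grip_width: 0.582
```

```bash
python3 - <<'E'
from look import *
go([.5305,-.2370,.25],-1.143)
im=bot.capture('wrist');cv2.imwrite('pics/w18.png',im)
E
```

```text
clock 18.75 tcp [ 0.5301 -0.2367  0.0943] rpy [-3.1401  0.0034 -1.1431] F [-4.7  3.5 18.3] w 0.582 SHIFT [  -0.1   -0.5 -155.7] TWIST [-0.0015  0.0034 -0.0001]
```

View pics/w18.png

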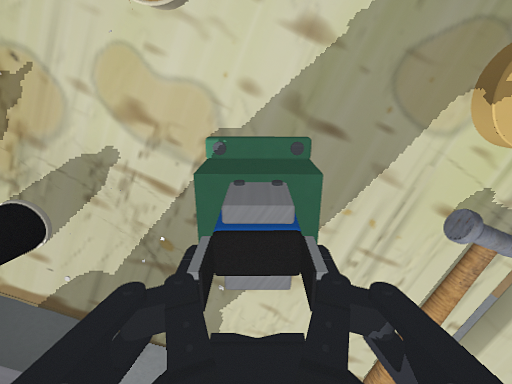

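Home: TCP at the predicted 0.0943 with 18 N upward, and the head seen lying between the cheeks at (258,250). Releasing, then lifting straight up.

jog_arm --claw '[60,85,85,85,85,85,85]' --xyz '[[0,0,0],[0,0,0],[0,0,0],[0,0,0],[0,0,0],[0,0,0],[0,0,0]]' --twist '[[0,0,0],[0,0,0],[0,0,0],[0,0,0],[0,0,0],[0,0,0],[0,0,0]]'

```text
clock: 19.38
tcp_pos: [0.53, -0.2367, 0.0941]
tool_rot: [-3.14, 0.003, -1.143]
force: [-0.3, 0.0, -0.1]
grip_width: 0.994
```

jog_arm --claw '[85,85,85,85,85,85,85,85]' --xyz '[[0,0,-5],[0,0,-20],[0,0,-45],[0,0,-75],[0,0,-105],[0,0,-125],[0,0,-125],[0,0,-125]]' --twist '[[0,0,0],[0,0,0],[0,0,0],[0,0,0],[0,0,0],[0,0,0],[0,0,0],[0,0,0]]'

```text
clock: 20.05
tcp_pos: [0.5305, -0.2374, 0.2204]
tool_rot: [-3.138, 0.002, -1.143]
force: [-0.1, -0.5, -0.5]
grip_width: 0.997
```

jog_arm --claw '[85,85,85,85]' --xyz '[[0,0,0],[0,0,0],[0,0,0],[0,0,0]]' --twist '[[0,0,0],[0,0,0],[0,0,0],[0,0,0]]'

```text
clock: 20.38
tcp_pos: [0.5302, -0.2373, 0.2196]
tool_rot: [-3.14, 0.003, -1.143]
force: [-0.0, -0.2, -0.7]
grip_width: 0.998
```

```bash
python3 - <<'E'
from look import *
go([.5305,-.2370,.25],-1.143)
o=bot.get_obs();im=bot.capture('wrist');cv2.imwrite('pics/w19.png',im);C=cam('wrist',o)
p=proj(C,[[.5278,-.2375,.115]])[0];print(p)
blk(C,im,.115,[int(p[0])-45,int(p[1])-30,int(p[0])+45,int(p[1])+30])
s=bot.capture('scene');cv2.imwrite('pics/s19.png',s)
E
```

```text
clock 20.38 tcp [ 0.5302 -0.2373  0.2196] rpy [-3.1395  0.0027 -1.143 ] F [-0.  -0.2 -0.7] w 0.998 SHIFT [ -0.2  -0.4 -30.4] TWIST [-0.0021  0.0027 -0.0001]
[257.2021 189.2288]
stat [ 231  175   52   27 1310] ctr [ 0.5289 -0.2365] size mm (27.683841705322266, 51.09534454345703) long axis -1.1260859
```

View pics/w19.png

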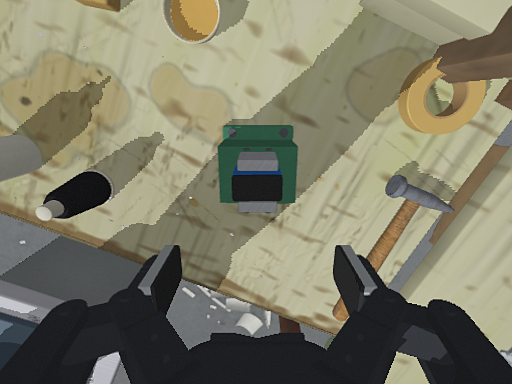

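View pics/s19.png

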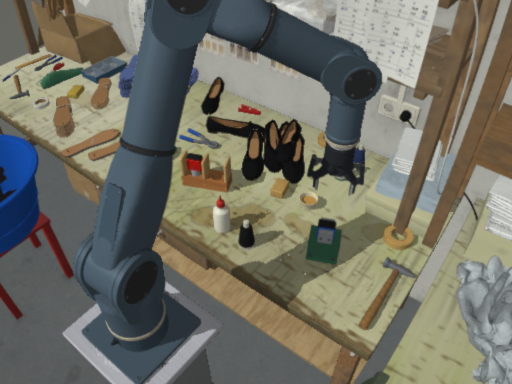

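The wrist view shows the head lying along the gap at (257,188) and level. Its top centre measures (0.529, -0.2365), within about 1.5 mm of the bore axis. The scene view shows the red post, bottle, cone, cup and block in place. Handing in.

```bash
python3 -c "
from cell import bot
print(bot.sign_off())"
```

```text
the job is handed in; nothing more can be done
None
```

The blue post is in the jack with its shoulder on the block, and I handed the job in at about 20.5 s of the 61 s. I took it from the rack by its broad faces, stood it upright on the bench and let go. Then I took it again by the ends of its head and lowered it between the cheeks into the bore.

- **Seating:** the TCP stopped at 0.0943 m, the height predicted for fully home, with 18 N pushing back up.
- **Position:** after release the head's top measured about 1.5 mm from the bore axis, against a 4 mm limit. Its long side was within 0.02 rad of the cheeks.
- **Clearance:** the open gripper is about 125 mm above where it let go and touches nothing. In the last scene view the red post, bottle, cone, cup and block look undisturbed; I checked that by eye and did not measure them again.

**Disagreements:** with the post held, different edges of it put its sideways offset in the grip anywhere from 1.4 to 3.8 mm. I used the pin's own edge, 2.6 mm, and the pin went in without touching. The arm also settled about 5 mm off once before the insertion, so I let it come to rest and corrected that first.

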